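# Bed in a bauble spindle

## Robot

A 7-joint arm with a two-finger parallel gripper is mounted at the origin on the work surface. World frame = base frame: x ahead of the robot, y to its left, z up, the work surface at z = 0. Lengths are in m, angles in rad, forces in N, time in s.
With the tool pointing down it reaches from about 0.425 to 0.875 m from the base axis. Payload 4.7 kg.
Tool frame: the origin (TCP) lies midway between the tips of the shut fingers; the grasp point (between the pads) lies 19 mm behind it; x points along the fingers, z is the direction in which the jaws open and shut, and the axes are right-handed (so a half turn about x gives the same grasp; the last joint's range is limited). The gripper opens to 87 mm and grips with 3 to 60 N. Pads are 19 mm wide; open, the fingers measure 117 mm over their backs; the gripper's body (75 mm by 190 mm) begins 51 mm behind the grasp point.
Start: joints at [1.224, 0.321, -0.07, 1.45, 0.023, 1.371, -0.057], TCP at [0.229, -0.608, 0.223] pointing down, gripper open.
Joint ranges: [-2.86, 2.86], [-0.3, 2.09], [-1.38, 1.24], [0.06, 2.45], [-1.56, 4.7], [0.09, 2.05], [-2.69, 2.69]. Speed limits (rad/s): [2.57, 2.57, 3.14, 3.14, 3.14, 3.14, 3.14].

## Interface

Orientations are given as a rotation vector (axis times angle).
In Python, from bench import ctrl gives the robot as it stands.
- The arm moves only by the shell command python3 -m pendant 'ROWS' [OPENING] [FORCE]. ROWS is JSON, a list of rows, each an object with "travel": the shift along the tool's x, y, z in m, a list of three; "twist": the turn about the tool's x in rad. In form: [{"travel": [x, y, z], "twist": twist}, ...]. A call has 1 to 10 rows; each row is the pose to reach, as a shift and turn from the pose measured when the call began, along the tool's axes at that moment; what a row does not reach only later rows make up. A row lasts 1/8 s, in which the tool goes at most 62.5 mm and 10.7 degrees, less where a joint would pass 70% of its speed; a pose out of reach is approached as far as the arm can. A call with a gripper value outside its range is refused whole. OPENING is the opening, from -1 (shut) to 1 (fully open), so that 0 is half open, set as the call begins (- or left out, the last holds). The fingers move at their own pace and stop on an object; FORCE is the grip in N (left out, the last holds). Time passes only in rows, so rows that repeat a pose let the fingers close. It gives the time, the measured TCP pose, the force and the opening at its end, in the units of the state.
- ctrl.get_state(): the state, without advancing time (a new reading comes with each control period).
- ctrl.get_image(name): name is "side" or "top"; returns the picture (384x512x3 uint8, red, green, blue); there is no depth.
- ctrl.camera_model(name): a dict with "K" (3x3 intrinsics, pixels), "rvec" (rotation vector, rad) and "tvec" (3), from world to camera coordinates, as OpenCV has them. Camera axes: x right, y down, z forward; pixel columns grow to the right and rows downward; lengths in m; the calibration is good to about 2 mm. A picture is of the moment at which its call begins. camera_model takes no time and is no camera call.
- ctrl.close_job(): hands the job in, once; it reports no verdict.
The state is a dict: "time": time; "joint_positions": joint angles; "qd": joint speeds; "joint_torque": joint torques, N m; "position": TCP position; "tool_rot": TCP orientation; "ft_force": force on the tool from outside, world axes, zero at the start; "torque": the same for the moment, N m; "grip_width": opening from 0.0 (shut) to 1.0 (fully open).
Only numpy, scipy, OpenCV 4.12 (cv2) and the standard library are available. Lean on these libraries where they do the work, as an engineer would, in place of code of your own. Each camera call takes 0.05 s, during which the arm holds its last target.

## Task

Bed in the bauble spindle in the green display base: lower its tapered shank into the socket, turn it under a light push until the tang drops into the drive slot hidden inside, then press and twist it fully home, firmly but without forcing it, until the brass flange is down on the socket's rim and it grips by itself. Let go of it, then ease the orange wedge through the slot under the socket until the wedge breaks the taper loose and holds the spindle up clearly raised. Leave the wedge in the slot with the spindle standing on it, and do not disturb the spool, the jar and the loose bauble.

Things in the scene. Friction and masses are not known exactly. Their poses are not given: they have to be found in the camera images.
- base: Fixed display base, origin under its centre, z up. Dark plate 100 x 170 x 12 mm (x, y, z) with a green tower 44 mm across. Its tapered socket (eight-sided, 22 mm across flats at the rim, 16 mm low down) opens upward. Under it the wedge slot, 18 mm wide and 25 mm high, runs right through along the base's y axis on the plate; it opens 22 mm from the axis on both sides, either will do.
- socket_mouth (a point): Centre of the socket's rim, 88 mm above the table, 76 mm above slot_floor. Hidden in the tower is a drive ring, its top 33 mm above slot_floor, 8 mm thick, with a straight slot 8.6 mm wide for the tang. That slot lies along the base's x axis to within 0.6 rad either way, unknown: rest the tang on the ring with about 5 N and turn until it drops (it must be lined up to about 0.2 rad).
- slot_floor (a point): The point of the socket's upright axis on the floor of the wedge slot, 12 mm above the table (the plate's top); axes as body base.
- spindle: Bauble spindle, 0.2 kg, origin at the tang's end, z up. From below: tang 14 mm (x) by 6 mm (y), 25 mm long; round steel shank tapering from 16 mm to 22 mm across (slope 0.075 in radius); brass flange 38 mm across, 67.5 to 71.5 mm up; wooden hub 34 mm (x) by 24 mm (y), 71.5 to 107.5 mm up; silver bauble, top 130.5 mm up. Starts hanging upright in the stand.
- spindle_grip (a point): Where to grip the spindle: on its axis in the wooden hub, 93.5 mm above the tang's end and 22 mm above the flange's top. Grip across the 24 mm (y). Axes as body spindle.
- tang_end (a point): Centre of the underside of the tang. Height above slot_floor: 33 mm standing on the drive ring, 15 mm when the taper first touches, 8.5 mm fully home with the flange on the rim. A straight push may stop 1 to 2 mm short even at 25 N; 15 to 20 N while turning to and fro by 0.05 to 0.1 rad, 5 to 15 times, brings it home, and it then holds by itself. Over 30 N is forcing it.
- wedge: Orange wedge with black head, 70 g, origin under its middle, x to the tip, z up. 162 mm long, flat underneath, 14 mm wide (8 mm for the first 14 mm); its top rises at 0.18 from 6 mm high at the tip to 20 mm high 78 mm from the tip, then is level. The head, at the rear, is 24 (x) by 16 (y) by 46 mm high. Starts flat on the table.
- wedge_grip (a point): Where to grip the wedge: middle of its head, 28 mm above its underside, 150 mm behind the tip. Slid flat on the slot floor it meets the seated tang with this point about 130 mm from the socket's axis; 5 to 20 N along the slot frees the taper; about 80 mm from the axis the spindle is highest, tang end 20 mm above slot_floor. Wedge and load stay put when let go.
- wedge_tip (a point): The wedge's tip at its underside, 150 mm ahead of wedge_grip along x and 28 mm lower.
- stand: Fixed wooden block 70 x 70 x 73.5 mm, origin under its centre, with an upright hole 27 mm across in which the spindle hangs at the start, flange on the block's top.
- wire_spool: Bystander: green wire spool, 48 mm across, 42 mm high, origin under its centre. Not to be moved.
- glitter_jar: Bystander: glass jar, 48 mm across, 65 mm high, origin under its centre. Not to be moved.
- bauble: Bystander: gold bauble on a cork foot, 54 mm across, 65 mm high, origin under its centre. Not to be moved.

How it is judged:
By the outcome, as a careful person would: the job done as asked, in the order asked, and still so for the second after the job is handed in, with the robot touching nothing.
It also fails if it takes over 72 s, if anything falls off the work surface, if the arm or the gripper's body presses on something with over 40 N, if the wrist force passes 120 N, or if a joint passes its speed limit or range.

## Working session

There is one attempt and no reset: what is moved stays moved. The work goes in short steps, Python scripts to look and compute and a shell command to move; the robot and the scene stay as the last step left them, time stands still between calls to the robot, and variables do not carry over. Pictures are saved under pics/ and viewed, and the job is handed in when it is done.

```bash
ls; mkdir -p pics; python3 - <<'E'
from bench import ctrl
import cv2,numpy as np
s=ctrl.get_state()
for k,v in s.items(): print(k,np.round(v,4))
for n in("side","top"):
    cv2.imwrite(f"pics/{n}0.png",ctrl.get_image(n)[:,:,::-1])
    m=ctrl.camera_model(n); print(n,m)
E
```

```text
pics
time 0.0
joint_positions [ 1.2241  0.3219 -0.0701  1.4517  0.0226  1.3708 -0.0569]
qd [-0.0005 -0.0004  0.0005  0.0007  0.0001  0.0016  0.0005]
joint_torque [-5.00000e-04 -4.91288e+01 -4.03900e-01 -3.12530e+01 -6.39000e-02
  4.37000e-02  2.00000e-04]
position [ 0.2292 -0.6076  0.2214]
tool_rot [ 0.9405  1.3603 -0.9388]
ft_force [-0.1348 -0.1624 -0.4693]
torque [0.0388 0.0387 0.0268]
grip_width 1.0022
side {'K': array([[387.63891489,   0.        , 258.88149026],
       [  0.        , 387.63891489, 189.51674512],
       [  0.        ,   0.        ,   1.        ]]), 'rvec': array([ 0.82838858, -2.54497766,  1.13842575]), 'tvec': array([0.50696342, 0.30469574, 0.800786  ])}
top {'K': array([[486.87867645,   0.        , 254.21760318],
       [  0.        , 486.87867645, 194.67106065],
       [  0.        ,   0.        ,   1.        ]]), 'rvec': array([ 2.14692735, -2.12834756,  0.22373393]), 'tvec': array([-0.00851171,  0.58680268,  1.08237751])}
```

View pics/side0.png

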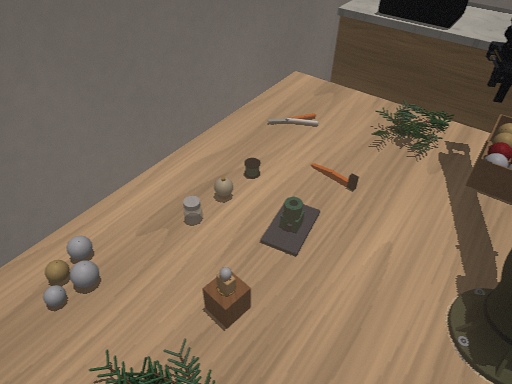

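View pics/top0.png

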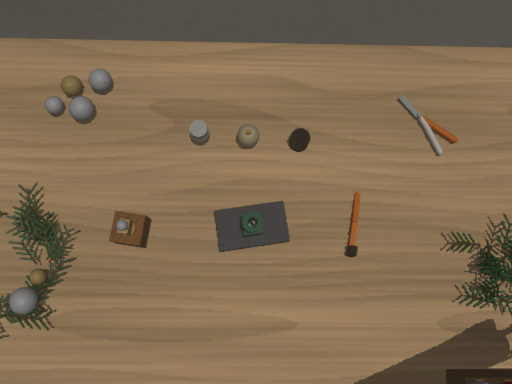

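The side view shows the stand with the spindle at (227,295), the base at (291,228), and the wedge at (335,175) with its head at (352,182). In the top view the stand is at (129,229), the tower at (252,223), and the wedge runs from its tip at (357,193) to its head at (352,251). The bystanders, at (199,131), (248,135) and (299,139), lie farther out. Next I'll crop closer.

```bash
cat > h.py <<'E'
from bench import ctrl
import cv2,numpy as np
from scipy.spatial.transform import Rotation as R
M={n:ctrl.camera_model(n) for n in("side","top")}
def ray(n,uv):
    m=M[n];Rm=cv2.Rodrigues(m["rvec"])[0]
    c=-Rm.T@m["tvec"]; d=Rm.T@np.linalg.inv(m["K"])@np.array([uv[0],uv[1],1.])
    return c,d/np.linalg.norm(d)
def plane(n,uv,z):
    c,d=ray(n,uv); return c+d*(z-c[2])/d[2]
def tri(us,ut):
    c1,d1=ray("side",us);c2,d2=ray("top",ut)
    A=np.stack([d1,-d2],1);t=np.linalg.lstsq(A,c2-c1,rcond=None)[0]
    p,q=c1+d1*t[0],c2+d2*t[1]; return (p+q)/2,np.linalg.norm(p-q)
def proj(n,p):
    m=M[n]; return cv2.projectPoints(np.float64(p).reshape(-1,3),m["rvec"],m["tvec"],m["K"],None)[0].reshape(-1,2)
def crop(src,dst,x,y,w,h,s):
    im=cv2.imread(src)[y:y+h,x:x+w]; cv2.imwrite(dst,cv2.resize(im,None,fx=s,fy=s,interpolation=cv2.INTER_CUBIC))
E
python3 - <<'E'
from h import *
a=cv2.imread("pics/top0.png");b=cv2.imread("pics/side0.png")
def c(im,x,y,w,h,s): return cv2.resize(im[y:y+h,x:x+w],(w*s,h*s),interpolation=cv2.INTER_CUBIC)
cv2.imwrite("pics/c1.png",np.vstack([np.hstack([c(a,100,200,60,50,6),c(a,205,195,66,50,6)]),np.hstack([c(b,197,260,60,70,6)[:250],c(b,257,190,66,65,6)[:250]])]))
cv2.imwrite("pics/c1a.png",np.hstack([c(b,195,260,60,70,6),c(b,257,190,66,70,6)]))
cv2.imwrite("pics/c2.png",np.hstack([c(a,335,185,40,80,6),c(b,305,155,60,40,6).repeat(2,0)[:480]]))
hsv=cv2.cvtColor(a,cv2.COLOR_BGR2HSV)
for n,im in(("top",a),("side",b)):
    hs=cv2.cvtColor(im,cv2.COLOR_BGR2HSV)
    m=cv2.inRange(hs,(3,190,120),(14,255,255))
    k,l,st,ce=cv2.connectedComponentsWithStats(m)
    for i in range(1,k):
        if st[i,4]>20:
            ys,xs=np.where(l==i); pts=np.c_[xs,ys].astype(np.float32)
            print(n,"orange",st[i],ce[i].round(1),cv2.minAreaRect(pts))
    m=cv2.inRange(hs,(0,0,0),(179,90,75))
    k,l,st,ce=cv2.connectedComponentsWithStats(m)
    for i in range(1,k):
        if 40<st[i,4]<8000:
            ys,xs=np.where(l==i); pts=np.c_[xs,ys].astype(np.float32)
            print(n,"dark",st[i],ce[i].round(1),cv2.minAreaRect(pts), cv2.boxPoints(cv2.minAreaRect(pts)).round(1).tolist())
E
```

```text
top orange [424 117  33  25  98] [440.9 130.1] ((439.2366943359375, 129.12489318847656), (38.83225631713867, 4.078272819519043), 34.159690856933594)
top orange [353 192   6  30  99] [355.7 207.7] ((355.9097900390625, 206.49180603027344), (4.074108600616455, 29.061973571777344), 5.194429397583008)
top dark [92 80 21 13 58] [103.4  88.2] ((103.110595703125, 87.63764953613281), (7.955168724060059, 20.761051177978516), 67.16634368896484) [[92.0, 88.0], [111.0999984741211, 79.9000015258789], [114.19999694824219, 87.30000305175781], [95.0999984741211, 95.30000305175781]]
top dark [398  99  22  24  42] [409.2 111. ] ((409.0, 109.99998474121094), (31.112701416015625, 2.82842755317688), 45.0) [[397.0, 100.0], [399.0, 98.0], [421.0, 120.0], [419.0, 122.0]]
top dark [ 50 103  15  14  48] [ 58.4 111.1] ((58.52601623535156, 110.63382720947266), (6.645846843719482, 16.40121841430664), 52.4314079284668) [[50.0, 113.0], [63.0, 103.0], [67.0999984741211, 108.30000305175781], [54.099998474121094, 118.30000305175781]]
top dark [ 74 107  21  17  71] [ 86.4 117. ] ((86.33301544189453, 116.7418441772461),
[... 5352 characters left out ...]
66.3999938964844]]
side dark [ 448  250   64  134 4185] [489.  328.1] ((479.5, 316.5), (133.0, 63.0), 90.0) [[448.0, 250.0], [511.0, 250.0], [511.0, 383.0], [448.0, 383.0]]
side dark [ 88 272  13  15  43] [ 94.4 280.2] ((95.12377166748047, 280.73760986328125), (6.613816261291504, 17.16777801513672), 39.289405822753906) [[87.0999984741211, 285.29998779296875], [98.0, 272.0], [103.0999984741211, 276.20001220703125], [92.19999694824219, 289.5]]
side dark [ 52 294  16  14  58] [ 61.6 301.4] ((60.764156341552734, 302.9245300292969), (7.43297004699707, 18.42885398864746), 47.48955154418945) [[51.5, 306.3999938964844], [65.0, 294.0], [70.0999984741211, 299.3999938964844], [56.5, 311.8999938964844]]
```

View pics/c1.png

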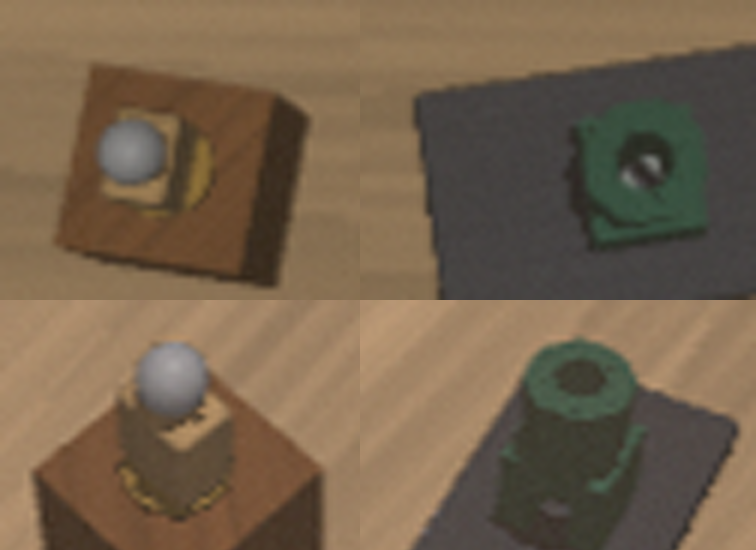

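View pics/c1a.png

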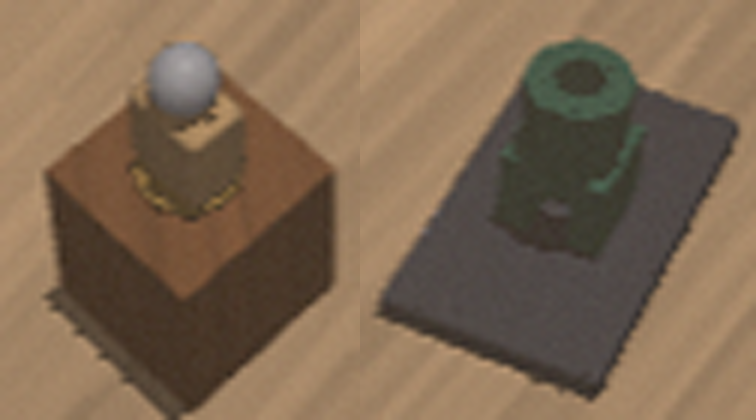

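View pics/c2.png

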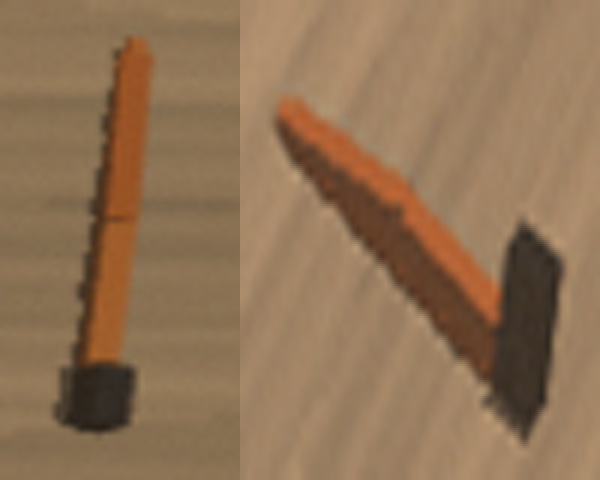

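The crops are clear. In the top view the stand and the spindle hub are turned about 10° from the world axes, and the plate about 8° the other way. The wedge points away from the robot. Now I'll measure with masks and two-view triangulation.

```bash
python3 - <<'E'
from h import *
a=cv2.imread("pics/top0.png");b=cv2.imread("pics/side0.png")
def biggest(m,box):
    x,y,w,h=box; z=np.zeros_like(m); z[y:y+h,x:x+w]=m[y:y+h,x:x+w]
    k,l,st,ce=cv2.connectedComponentsWithStats(z); i=1+np.argmax(st[1:,4]); return (l==i).astype(np.uint8)
def cnt(m): return max(cv2.findContours(m,cv2.RETR_EXTERNAL,cv2.CHAIN_APPROX_NONE)[0],key=len)
# bauble: min circle of low-sat bright
out={}
for n,im,box in(("top",a,(105,210,30,30)),("side",b,(215,262,25,22))):
    hs=cv2.cvtColor(im,cv2.COLOR_BGR2HSV)
    m=biggest(cv2.inRange(hs,(0,0,70),(179,70,255)),box)
    c=cnt(m); print(n,"bauble",cv2.minEnclosingCircle(c),np.argwhere(m).mean(0)[::-1].round(2),m.sum())
    out[n]=np.argwhere(m).mean(0)[::-1]
p,e=tri(out["side"],out["top"]);print("bauble",p.round(4),e.round(4))
# tower rim: bright green
out={}
for n,im,box in(("top",a,(235,205,35,35)),("side",b,(275,190,35,24))):
    hs=cv2.cvtColor(im,cv2.COLOR_BGR2HSV)
    m=biggest(cv2.inRange(hs,(50,60,60 if n=="top" else 75),(95,255,255)),box)
    c=cnt(m); el=cv2.fitEllipse(cv2.convexHull(c)); print(n,"green",el,m.sum(), cv2.boundingRect(c)); out[n]=el[0]
p,e=tri(out["side"],out["top"]);print("rim",p.round(4),e.round(4))
# plate
hs=cv2.cvtColor(a,cv2.COLOR_BGR2HSV)
m=biggest(cv2.inRange(hs,(0,0,0),(179,90,75)),(205,190,95,70)); c=cv2.convexHull(cnt(m))
q=cv2.approxPolyDP(c,4,True)[:,0].astype(float);print("plate px",q.tolist())
P=np.array([plane("top",x,.012) for x in q]);print(P.round(4).tolist(),P.mean(0).round(4))
for i in range(len(P)):
    d=P[(i+1)%len(P)]-P[i];print(np.linalg.norm(d).round(4),np.degrees(np.arctan2(d[1],d[0])).round(2))
# tower rim hand crop
f=lambda x,y,ox,oy:((x+.5)/6-.5+ox,(y+.5)/6-.5+oy)
print("rim hand",tri(f(220,78,257,190),f(646-360,161,205,195)))
print("rim plane",plane("top",f(646-360,161,205,195),.088),plane("side",f(220,78,257,190),.088))
S=[f(92,63,100,200),f(278,95,100,200),f(243,277,100,200),f(57,245,100,200)]
Q=np.array([plane("top",x,.0735) for x in S]);print("stand",Q.round(4).tolist(),Q.mean(0).round(4))
H=[f(120,107,100,200),f(182,112,100,200),f(165,207,100,200),f(103,200,100,200)]
Q=np.array([plane("top",x,.1135) for x in H]);print("hub",Q.round(4).tolist(),Q.mean(0).round(4))
for i in range(4):
    d=Q[(i+1)%4]-Q[i];print(np.linalg.norm(d).round(4),np.degrees(np.arctan2(d[1],d[0])).round(2))
print("side stand corners",[plane("side",f(x,y,195,260),.0735).round(4) for x,y in((333,172),(183,298),(46,175))])
# stand height by triangulation of corners
for s,t in(((333,172),S[0] ),((333,172),S[1]),((183,298),S[1]),((183,298),S[2]),((183,298),S[3]),((46,175),S[2]),((46,175),S[3])):
    p,e=tri(f(*s,195,260),t); print(p.round(4),e.round(4))
for n,im in(("top",a),("side",b)):
    hs=cv2.cvtColor(im,cv2.COLOR_BGR2HSV)
# wedge
W=lambda x,y:f(x,y,335,185)
for nm,xy,z in(("tip",(137,40),.006),("crease",(120,217),.02),("head front top L",(62,367),.046),("headfrontR",(134,367),.046),("head rear",(97,428),.046),("neck",(100,363),.02)):
    print(nm,plane("top",W(*xy),z).round(4))
E
```

```text
top bauble ((121.5, 225.0), 5.590270042419434) [121.43 224.84] 100
side bauble ((225.38461303710938, 272.73077392578125), 6.299466609954834) [225.3  272.72] 123
bauble [0.5047 0.2831 0.1236] 0.0004
top green ((251.67596435546875, 223.33277893066406), (23.605531692504883, 23.83498764038086), 168.9491729736328) 286 (242, 212, 20, 23)Traceback (most recent call last):
  File "<stdin>", line 19, in <module>
  File "<stdin>", line 5, in biggest
    return _wrapfunc(a, 'argmax', axis=axis, out=out, **kwds)
    return bound(*args, **kwds)
ValueError: attempt to get argmax of an empty sequence
```

```bash
python3 - <<'E'
from h import *
a=cv2.imread("pics/top0.png");b=cv2.imread("pics/side0.png")
hs=cv2.cvtColor(b,cv2.COLOR_BGR2HSV)
print(hs[198:212:2,284:302:3].tolist())
def biggest(m,box):
    x,y,w,h=box; z=np.zeros_like(m); z[y:y+h,x:x+w]=m[y:y+h,x:x+w]
    k,l,st,ce=cv2.connectedComponentsWithStats(z); i=1+np.argmax(st[1:,4]); return (l==i).astype(np.uint8)
def cnt(m): return max(cv2.findContours(m,cv2.RETR_EXTERNAL,cv2.CHAIN_APPROX_NONE)[0],key=len)
hs=cv2.cvtColor(a,cv2.COLOR_BGR2HSV)
m=biggest(cv2.inRange(hs,(0,0,0),(179,90,75)),(205,190,95,70)); c=cv2.convexHull(cnt(m))
q=cv2.approxPolyDP(c,4,True)[:,0].astype(float);print("plate px",q.tolist())
P=np.array([plane("top",x,.012) for x in q]);print(P.round(4).tolist(),P.mean(0).round(4))
for i in range(len(P)):
    d=P[(i+1)%len(P)]-P[i];print(np.linalg.norm(d).round(4),np.degrees(np.arctan2(d[1],d[0])).round(2))
f=lambda x,y,ox,oy:((x+.5)/6-.5+ox,(y+.5)/6-.5+oy)
print("rim hand",tri(f(220,78,257,190),f(646-360,161,205,195)))
print("rim plane",plane("top",f(646-360,161,205,195),.088),plane("side",f(220,78,257,190),.088))
S=[f(92,63,100,200),f(278,95,100,200),f(243,277,100,200),f(57,245,100,200)]
Q=np.array([plane("top",x,.0735) for x in S]);print("stand",Q.round(4).tolist(),Q.mean(0).round(4))
H=[f(120,107,100,200),f(182,112,100,200),f(165,207,100,200),f(103,200,100,200)]
Q=np.array([plane("top",x,.1135) for x in H]);print("hub",Q.round(4).tolist(),Q.mean(0).round(4))
for i in range(4):
    d=Q[(i+1)%4]-Q[i];print(np.linalg.norm(d).round(4),np.degrees(np.arctan2(d[1],d[0])).round(2))
print("side stand corners",[plane("side",f(x,y,195,260),.0735).round(4) for x,y in((333,172),(183,298),(46,175))])
for s,t in(((333,172),S[3] ),((333,172),S[2]),((183,298),S[3]),((183,298),S[0]),((46,175),S[1]),((46,175),S[0])):
    p,e=tri(f(*s,195,260),t); print(p.round(4),e.round(4))
W=lambda x,y:f(x,y,335,185)
for nm,xy,z in(("tip",(137,40),.006),("crease",(120,217),.02),("head front top L",(62,367),.046),("headfrontR",(134,367),.046),("head rear",(97,428),.046),("neck",(100,363),.02)):
    print(nm,plane("top",W(*xy),z).round(4))
g=cv2.imread("pics/top0.png")[208:240,236:268];cv2.imwrite("pics/tow.png",cv2.resize(np.clip(g.astype(float)*2,0,255).astype(np.uint8),None,fx=16,fy=16,interpolation=cv2.INTER_NEAREST))
E
```

```text
[[[15, 94, 168], [44, 49, 99], [62, 49, 88], [58, 46, 94], [58, 50, 92], [21, 70, 121]], [[16, 87, 155], [57, 53, 92], [53, 52, 84], [26, 64, 60], [45, 46, 77], [60, 47, 92]], [[27, 56, 105], [58, 48, 96], [22, 61, 63], [28, 58, 62], [23, 69, 63], [57, 53, 92]], [[40, 34, 67], [58, 47, 93], [37, 53, 63], [26, 57, 63], [23, 55, 60], [58, 46, 89]], [[19, 54, 66], [60, 48, 91], [54, 43, 88], [55, 49, 88], [60, 48, 91], [62, 48, 90]], [[16, 43, 65], [28, 51, 65], [58, 45, 91], [58, 47, 82], [60, 47, 92], [53, 57, 90]], [[25, 49, 68], [24, 57, 63], [28, 56, 64], [28, 55, 60], [30, 53, 62], [25, 55, 60]]]
plate px [[282.0, 202.0], [287.0, 241.0], [219.0, 250.0], [215.0, 211.0]]
[[0.5773, -0.0718, 0.012], [0.4832, -0.0833, 0.012], [0.4605, 0.078, 0.012], [0.5536, 0.0894, 0.012]] [0.5186 0.0031 0.012 ]
0.0948 -173.01
0.163 98.0
0.0938 6.97
0.163 -81.66
rim hand (array([0.51970541, 0.00147916, 0.08705741]), np.float64(1.3975371520829442e-05))
rim plane [0.51959105 0.00150256 0.088     ] [0.5192416  0.00235111 0.088     ]
stand [[0.5442, 0.312, 0.0735], [0.5328, 0.2417, 0.0735], [0.4643, 0.2515, 0.0735], [0.4756, 0.321, 0.0735]] [0.5042 0.2815 0.0735]
hub [[0.5223, 0.2905, 0.1135], [0.5207, 0.2681, 0.1135], [0.4861, 0.2724, 0.1135], [0.4885, 0.2947, 0.1135]] [0.5044 0.2814 0.1135]
0.0225 -94.1
0.0348 172.93
0.0224 84.05
0.0341 -7.06
side stand corners [array([0.4641, 0.2559, 0.0735]), array([0.475 , 0.3229, 0.0735]), array([0.5418, 0.3144, 0.0735])]
[0.4542 0.2962 0.1408] 0.0334
[0.4654 0.2529 0.0683] 0.0015
[0.4759 0.3217 0.0709] 0.0003
[0.5225 0.3113 0.0304] 0.0595
[ 0.563   0.2692 -0.0087] 0.0429
[0.5444 0.3128 0.0695] 0.001
tip [ 0.607  -0.2576  0.006 ]
crease [ 0.5323 -0.245   0.02  ]
head front top L [ 0.4703 -0.2145  0.046 ]
headfrontR [ 0.4705 -0.2425  0.046 ]
head rear [ 0.447  -0.2274  0.046 ]
neck [ 0.4741 -0.2352  0.02  ]
```

View pics/tow.png

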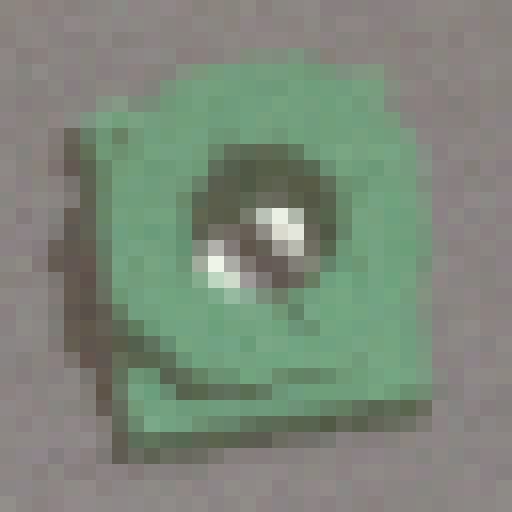

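The plate centre and rim agree at about (0.519, 0.002), with the rim 87 mm high and the base yaw about 7.6°. The spindle axis is at about (0.5045, 0.282), with the bauble centre 124 mm high, as expected. Inside the tower the bright ring top has a dark slot running down-right, at a world yaw of about 0.5 rad, which gives me a useful first guess. Next I'll write the move planner.

```bash
cat >> h.py <<'E'
def tool():
    s=ctrl.get_state(); return s,np.array(s["position"]),R.from_rotvec(s["tool_rot"]).as_matrix()
def plan(g=None,yaw=None):
    """g: world grasp point wanted; yaw: world angle of jaw axis (mod pi)"""
    s,p,Rm=tool(); gp=p-0.019*Rm[:,0]
    jy=np.arctan2(Rm[1,2],Rm[0,2])
    print("t",round(s["time"],2),"grasp",gp.round(4),"toolx",Rm[:,0].round(3),"jawyaw",round(jy,3),"F",np.round(s["ft_force"],1),"T",np.round(s["torque"],2),"w",round(s["grip_width"],3),"q7",round(s["joint_positions"][6],2))
    if g is not None: print("travel",(Rm.T@(np.array(g)-gp)).round(4))
    if yaw is not None:
        d=(yaw-jy+np.pi/2)%np.pi-np.pi/2; print("twist",round(d*np.sign(Rm[2,0]),3),"alt",round((d-np.sign(d)*np.pi)*np.sign(Rm[2,0]),3))
    return s
E
python3 -c "
from h import *
s,p,Rm=tool();print(Rm.round(3))
plan([.5045,.2822,.2],np.pi/2-.13)
print([ (n,ray(n,(0,0))[0].round(3)) for n in M])"
```

```text
[[-0.001  0.936  0.353]
 [ 0.002  0.353 -0.936]
 [-1.    -0.    -0.002]]
t 0.1 grasp [ 0.2292 -0.6077  0.2406] toolx [-0.001  0.002 -1.   ] jawyaw -1.21 F [-0.5  0.2 -0.8] T [0.02 0.01 0.01] w 1.001 q7 -0.06
travel [ 0.0418  0.5717 -0.7354]
twist 0.491 alt -2.651
[('side', array([0.196, 0.62 , 0.754])), ('top', array([0.381, 0.025, 1.171]))]
```

```bash
python3 -m pendant '[{"travel":[0,0.06,-0.02],"twist":0},{"travel":[0,0.12,-0.05],"twist":0},{"travel":[0,0.18,-0.07],"twist":0.05},{"travel":[0,0.24,-0.08],"twist":0.1},{"travel":[0,0.3,-0.1],"twist":0.2},{"travel":[0,0.34,-0.14],"twist":0.3},{"travel":[0,0.37,-0.19],"twist":0.4},{"travel":[0,0.40,-0.24],"twist":0.49},{"travel":[0,0.42,-0.29],"twist":0.49},{"travel":[0,0.45,-0.34],"twist":0.49}]' 0.2; python3 -c "
from h import *
plan([.5045,.2822,.2],np.pi/2-.13)"
```

```text
time: 1.35
position: [0.5296, -0.1294, 0.2218]
tool_rot: [1.304, 1.147, -1.305]
ft_force: [1.3, 0.5, 0.4]
grip_width: 0.6
t 1.35 grasp [ 0.5297 -0.1294  0.2408] toolx [-0.001  0.001 -1.   ] jawyaw -1.701 F [1.3 0.5 0.4] T [ 0.05 -0.09  0.01] w 0.6 q7 -1.55
travel [ 0.0413 -0.0783 -0.4048]
twist -0.0 alt 3.142
```

```bash
python3 -m pendant '[{"travel":[0,-0.01,-0.06],"twist":0},{"travel":[0,-0.02,-0.12],"twist":0},{"travel":[0,-0.035,-0.18],"twist":0},{"travel":[0,-0.05,-0.24],"twist":0},{"travel":[0,-0.06,-0.3],"twist":0},{"travel":[0,-0.07,-0.36],"twist":0},{"travel":[0.02,-0.078,-0.405],"twist":0},{"travel":[0.03,-0.078,-0.405],"twist":0},{"travel":[0.03,-0.078,-0.405],"twist":0}]'; python3 - <<'E'
from h import *
for n in("side","top"):
    cv2.imwrite(f"pics/{n}1.png",ctrl.get_image(n)[:,:,::-1])
crop("pics/side1.png","pics/s1c.png",160,190,130,150,4)
crop("pics/top1.png","pics/t1c.png",80,180,100,80,6)
plan([.5045,.2822,.0995],np.pi/2-.13)
E
```

```text
time: 2.48
position: [0.5043, 0.281, 0.1909]
tool_rot: [1.302, 1.147, -1.308]
ft_force: [0.0, -0.4, 0.2]
grip_width: 0.6
t 2.58 grasp [0.5056 0.2804 0.2113] toolx [-0.001  0.    -1.   ] jawyaw -1.704 F [ 0.7 -0.3  0.2] T [-0.01 -0.02  0.02] w 0.598 q7 -2.38
travel [ 0.1118 -0.0012 -0.0016]
twist -0.003 alt 3.139
```

View pics/s1c.png

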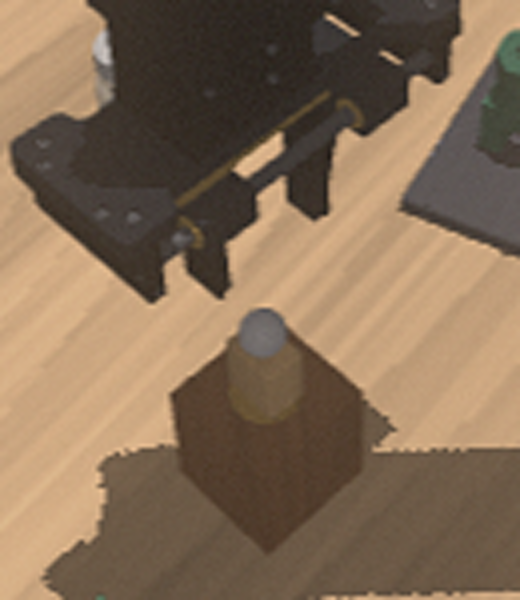

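View pics/t1c.png

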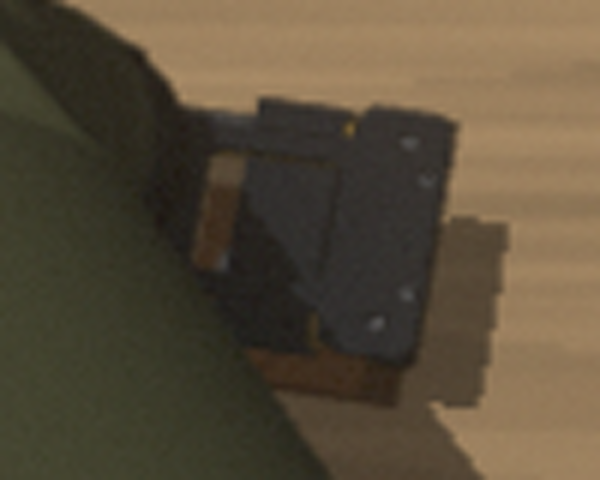

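In the side view the open fingers straddle the bauble (263,330 in the crop) and the jaw line matches the hub's faces. I'll descend and grip.

```bash
python3 -m pendant '[{"travel":[0.05,-0.001,-0.001],"twist":0},{"travel":[0.09,-0.001,-0.0015],"twist":0},{"travel":[0.112,-0.001,-0.0015],"twist":0},{"travel":[0.112,-0.001,-0.0015],"twist":0},{"travel":[0.112,-0.001,-0.0015],"twist":0}]'; python3 -m pendant '[{"travel":[0,0,0],"twist":0},{"travel":[0,0,0],"twist":0},{"travel":[0,0,0],"twist":0},{"travel":[0,0,0],"twist":0},{"travel":[0,0,0],"twist":0}]' -1 40; python3 - <<'E'
from h import *
plan([.5045,.2822,.0995],np.pi/2-.13)
E
```

```text
time: 3.2
position: [0.506, 0.2817, 0.0819]
tool_rot: [1.309, 1.142, -1.306]
ft_force: [0.4, -0.0, 0.9]
grip_width: 0.599
time: 3.82
position: [0.5061, 0.282, 0.0822]
tool_rot: [1.309, 1.142, -1.306]
ft_force: [-0.8, -0.3, 2.0]
grip_width: 0.271
t 3.83 grasp [0.5061 0.282  0.1012] toolx [ 0.001  0.001 -1.   ] jawyaw -1.705 F [-0.8 -0.3  2. ] T [ 0.09  0.14 -0.06] w 0.271 q7 -2.45
travel [ 0.0017 -0.0016 -0.    ]
twist -0.004 alt 3.137
```

Gripped at 23.6 mm, which matches the hub. I'll lift it.

```bash
python3 -m pendant '[{"travel":[-0.03,0,0],"twist":0},{"travel":[-0.07,0,0],"twist":0},{"travel":[-0.11,0,0],"twist":0},{"travel":[-0.115,0,0],"twist":0},{"travel":[-0.115,0,0],"twist":0}]'; python3 - <<'E'
from h import *
for n in("side","top"):
    cv2.imwrite(f"pics/{n}2.png",ctrl.get_image(n)[:,:,::-1])
crop("pics/side2.png","pics/s2c.png",160,160,130,150,4)
plan([.5192,.0022,.2065],np.pi/2+.52)
E
```

```text
time: 4.45
position: [0.5055, 0.2814, 0.1961]
tool_rot: [1.308, 1.143, -1.307]
ft_force: [0.0, -0.5, -1.9]
grip_width: 0.273
t 4.55 grasp [0.505  0.2811 0.214 ] toolx [-0.002 -0.001 -1.   ] jawyaw -1.705 F [-0.2 -0.9 -2.7] T [-0.    0.04  0.02] w 0.275 q7 -2.39
travel [0.0077 0.0515 0.2745]
twist -0.654 alt 2.487
```

View pics/s2c.png

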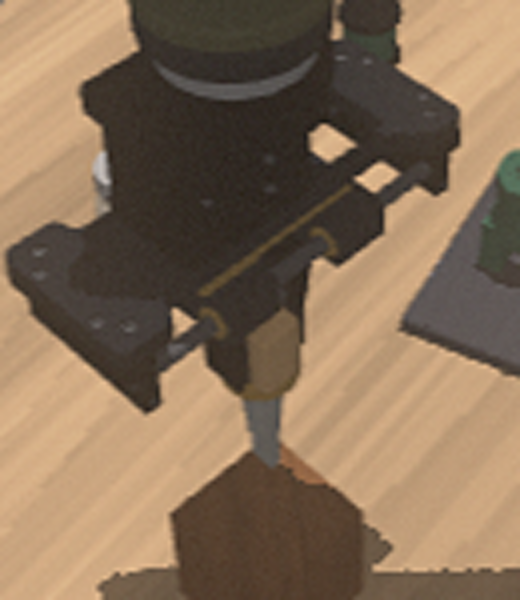

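The spindle hangs upright in the grip (tang near (265,460) in the crop), clear of the stand. I'll carry it over the socket while turning it to the estimated slot yaw.

```bash
python3 -m pendant '[{"travel":[0,0.006,0.03],"twist":0},{"travel":[0,0.016,0.08],"twist":-0.1},{"travel":[0,0.026,0.135],"twist":-0.25},{"travel":[0,0.036,0.19],"twist":-0.4},{"travel":[0,0.046,0.24],"twist":-0.55},{"travel":[0.004,0.053,0.273],"twist":-0.654},{"travel":[0.004,0.053,0.273],"twist":-0.654},{"travel":[0.004,0.053,0.273],"twist":-0.654},{"travel":[0.004,0.053,0.273],"twist":-0.654}]'; python3 - <<'E'
from h import *
for n in("side","top"):
    cv2.imwrite(f"pics/{n}3.png",ctrl.get_image(n)[:,:,::-1])
crop("pics/side3.png","pics/s3c.png",240,110,110,140,4)
plan([.5206,.0030,.21],np.pi/2+.52)
E
```

```text
time: 5.68
position: [0.5206, 0.0051, 0.1908]
tool_rot: [0.816, 1.414, -0.818]
ft_force: [0.5, -0.4, -2.3]
grip_width: 0.272
t 5.78 grasp [0.5209 0.0048 0.2101] toolx [-0.002 -0.    -1.   ] jawyaw -1.049 F [ 0.1 -0.4 -2. ] T [ 0.01  0.   -0.02] w 0.275 q7 -1.15
travel [ 0.0001 -0.0011  0.0014]
twist 0.002 alt -3.14
```

View pics/s3c.png

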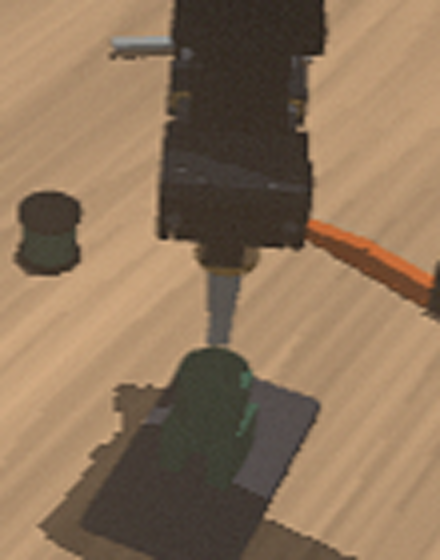

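View pics/top3.png

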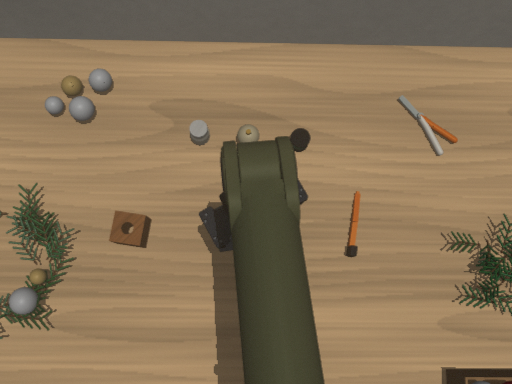

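```bash
python3 - <<'E'
from h import *
b=cv2.imread("pics/side3.png").astype(int)
for v in (180,184,188,191,193,194):
    print(v,[tuple(x) for x in b[v,286:304].mean(1).round()[:,None].astype(int)])
for p in([.5195,.0040,.1149],[.5195,.004,.14],[.5192,.0022,.1149],[.5192,.0022,.14],[.5192,.0022,.088]): print(p,proj("side",p).round(2))
E
```

```text
180 [(np.int64(148),), (np.int64(144),), (np.int64(143),), (np.int64(146),), (np.int64(147),), (np.int64(125),), (np.int64(90),), (np.int64(82),), (np.int64(85),), (np.int64(85),), (np.int64(86),), (np.int64(85),), (np.int64(81),), (np.int64(77),), (np.int64(131),), (np.int64(153),), (np.int64(151),), (np.int64(153),)]
184 [(np.int64(148),), (np.int64(148),), (np.int64(149),), (np.int64(149),), (np.int64(151),), (np.int64(125),), (np.int64(89),), (np.int64(83),), (np.int64(85),), (np.int64(84),), (np.int64(82),), (np.int64(84),), (np.int64(76),), (np.int64(114),), (np.int64(145),), (np.int64(149),), (np.int64(141),), (np.int64(133),)]
188 [(np.int64(147),), (np.int64(146),), (np.int64(145),), (np.int64(147),), (np.int64(148),), (np.int64(152),), (np.int64(114),), (np.int64(82),), (np.int64(84),), (np.int64(85),), (np.int64(84),), (np.int64(82),), (np.int64(107),), (np.int64(133),), (np.int64(137),), (np.int64(141),), (np.int64(143),), (np.int64(144),)]
191 [(np.int64(143),), (np.int64(145),), (np.int64(149),), (np.int64(149),), (np.int64(148),), (np.int64(142),), (np.int64(108),), (n
[... 347 characters left out ...]
4(85),), (np.int64(87),), (np.int64(83),), (np.int64(116),), (np.int64(142),), (np.int64(145),), (np.int64(148),), (np.int64(143),), (np.int64(140),), (np.int64(141),)]
194 [(np.int64(144),), (np.int64(149),), (np.int64(148),), (np.int64(151),), (np.int64(155),), (np.int64(127),), (np.int64(91),), (np.int64(88),), (np.int64(88),), (np.int64(86),), (np.int64(80),), (np.int64(113),), (np.int64(142),), (np.int64(146),), (np.int64(144),), (np.int64(141),), (np.int64(138),), (np.int64(142),)]
[0.5195, 0.004, 0.1149] [[293.66 194.95]]
[0.5195, 0.004, 0.14] [[294.48 187.24]]
[0.5192, 0.0022, 0.1149] [[294.15 194.59]]
[0.5192, 0.0022, 0.14] [[294.98 186.88]]
[0.5192, 0.0022, 0.088] [[293.3  202.56]]
```

The side view puts the shank axis within about 0.5 mm of the socket axis (measured 295.1 px, expected 295.0). I'll lower it in stages and watch the force.

```bash
python3 -m pendant '[{"travel":[0.015,-0.0006,0.0007],"twist":0},{"travel":[0.03,-0.0006,0.0007],"twist":0},{"travel":[0.04,-0.0006,0.0007],"twist":0},{"travel":[0.05,-0.0006,0.0007],"twist":0},{"travel":[0.06,-0.0006,0.0007],"twist":0},{"travel":[0.06,-0.0006,0.0007],"twist":0}]'; python3 - <<'E'
from h import *
plan([.5206,.0030,.1402],np.pi/2+.52)
E
```

```text
time: 6.52
position: [0.5203, 0.0039, 0.1303]
tool_rot: [0.816, 1.414, -0.818]
ft_force: [0.8, -0.5, -1.9]
grip_width: 0.276
t 6.53 grasp [0.5204 0.0039 0.1493] toolx [-0.003  0.    -1.   ] jawyaw -1.049 F [ 0.8 -0.5 -1.9] T [ 0.03 -0.06  0.05] w 0.276 q7 -1.18
travel [ 0.0091 -0.0002  0.0009]
twist 0.002 alt -3.14
```

```bash
python3 -m pendant '[{"travel":[0.004,0,0],"twist":0},{"travel":[0.008,0,0],"twist":0},{"travel":[0.009,0,0],"twist":0},{"travel":[0.010,0,0],"twist":0},{"travel":[0.010,0,0],"twist":0}]'; python3 - <<'E'
from h import *
plan([.5206,.0030,.1402],np.pi/2+.52)
E
```

```text
time: 7.15
position: [0.5204, 0.0039, 0.1204]
tool_rot: [0.816, 1.414, -0.818]
ft_force: [1.2, 1.0, -2.3]
grip_width: 0.271
t 7.15 grasp [0.5205 0.0039 0.1394] toolx [-0.002  0.    -1.   ] jawyaw -1.049 F [ 1.2  1.  -2.3] T [ 0.01 -0.2   0.04] w 0.271 q7 -1.19
travel [-0.0008 -0.0003  0.0008]
twist 0.002 alt -3.14
```

```bash
python3 -m pendant '[{"travel":[0.001,0,0],"twist":0},{"travel":[0.002,0,0],"twist":0},{"travel":[0.002,0,0],"twist":0}]';  python3 -m pendant '[{"travel":[0.001,0,0],"twist":0},{"travel":[0.0015,0,0],"twist":0},{"travel":[0.0015,0,0],"twist":0}]'
```

```text
time: 7.52
position: [0.5204, 0.0039, 0.1183]
tool_rot: [0.816, 1.414, -0.818]
ft_force: [0.8, -0.3, -2.4]
grip_width: 0.271
time: 7.9
position: [0.5204, 0.0039, 0.1168]
tool_rot: [0.816, 1.414, -0.818]
ft_force: [0.1, 0.2, -2.5]
grip_width: 0.275
```

There's no contact, and the tang is already about 4 mm below the ring's top. My visual estimate of the slot seems to have lined it up at once, so I'll continue gently.

```bash
python3 -m pendant '[{"travel":[0.002,0,0],"twist":0},{"travel":[0.004,0,0],"twist":0},{"travel":[0.006,0,0],"twist":0},{"travel":[0.006,0,0],"twist":0}]';  python3 -m pendant '[{"travel":[0.002,0,0],"twist":0},{"travel":[0.004,0,0],"twist":0},{"travel":[0.004,0,0],"twist":0}]'
```

```text
time: 8.4
position: [0.5204, 0.0039, 0.1106]
tool_rot: [0.816, 1.414, -0.818]
ft_force: [0.2, -0.3, -2.8]
grip_width: 0.272
time: 8.78
position: [0.5205, 0.0039, 0.1065]
tool_rot: [0.816, 1.414, -0.818]
ft_force: [1.4, -0.2, -2.7]
grip_width: 0.271
```

```bash
python3 -m pendant '[{"travel":[0.0015,0,0],"twist":0},{"travel":[0.003,0,0],"twist":0},{"travel":[0.003,0,0],"twist":0}]';  python3 -m pendant '[{"travel":[0.001,0,0],"twist":0},{"travel":[0.0015,0,0],"twist":0},{"travel":[0.0015,0,0],"twist":0}]'; python3 -c "
from h import *
plan()"
```

```text
time: 9.15
position: [0.5207, 0.0038, 0.1034]
tool_rot: [0.816, 1.414, -0.818]
ft_force: [2.8, -0.0, -2.1]
grip_width: 0.273
time: 9.52
position: [0.5208, 0.0039, 0.1021]
tool_rot: [0.817, 1.413, -0.817]
ft_force: [1.3, 0.2, -1.3]
grip_width: 0.275
t 9.53 grasp [0.5209 0.0039 0.1211] toolx [-0.001  0.    -1.   ] jawyaw -1.049 F [ 1.3  0.2 -1.3] T [-0.03 -0.35 -0.03] w 0.275 q7 -1.2
```

```bash
python3 -m pendant '[{"travel":[0.001,0,0],"twist":0},{"travel":[0.002,0,0],"twist":0},{"travel":[0.002,0,0],"twist":0}]';  python3 -m pendant '[{"travel":[0.001,0,0],"twist":0},{"travel":[0.0015,0,0],"twist":0},{"travel":[0.0015,0,0],"twist":0}]'; python3 -c "
from h import *
plan()"
```

```text
time: 9.9
position: [0.5209, 0.0039, 0.1007]
tool_rot: [0.816, 1.413, -0.818]
ft_force: [-2.0, -0.2, 5.5]
grip_width: 0.274
time: 10.28
position: [0.521, 0.0039, 0.1005]
tool_rot: [0.816, 1.413, -0.818]
ft_force: [-2.4, -0.3, 9.5]
grip_width: 0.274
t 10.28 grasp [0.521  0.0039 0.1195] toolx [-0.001 -0.001 -1.   ] jawyaw -1.049 F [-2.4 -0.3  9.5] T [0.01 0.69 0.04] w 0.274 q7 -1.2
```

Taper contact gives about 12 N net, with the tang about 12.5 mm above the floor, and the arm's stiffness is about 8 N/mm. Now I'll press and twist to and fro.

```bash
python3 -m pendant '[{"travel":[0.0018,0,0],"twist":0.04},{"travel":[0.0018,0,0],"twist":0.08},{"travel":[0.0018,0,0],"twist":0},{"travel":[0.0018,0,0],"twist":-0.08},{"travel":[0.0018,0,0],"twist":0},{"travel":[0.0018,0,0],"twist":0.08},{"travel":[0.0018,0,0],"twist":0},{"travel":[0.0018,0,0],"twist":-0.08},{"travel":[0.0018,0,0],"twist":0},{"travel":[0.0018,0,0],"twist":0}]'; python3 -c "
from h import *
plan()"
```

```text
time: 11.52
position: [0.5209, 0.0039, 0.099]
tool_rot: [0.815, 1.413, -0.818]
ft_force: [-0.8, -0.7, 5.4]
grip_width: 0.272
t 11.53 grasp [0.5209 0.0039 0.118 ] toolx [-0.001 -0.001 -1.   ] jawyaw -1.049 F [-0.8 -0.7  5.4] T [-0.01  0.27 -0.15] w 0.272 q7 -1.2
```

Moved 1.5 mm further down. Again, with 2 mm press.

```bash
python3 -m pendant '[{"travel":[0.0018,0,0],"twist":0.04},{"travel":[0.002,0,0],"twist":0.08},{"travel":[0.002,0,0],"twist":0},{"travel":[0.002,0,0],"twist":-0.08},{"travel":[0.0022,0,0],"twist":0},{"travel":[0.0022,0,0],"twist":0.08},{"travel":[0.0022,0,0],"twist":0},{"travel":[0.0022,0,0],"twist":-0.08},{"travel":[0.0022,0,0],"twist":0},{"travel":[0.0022,0,0],"twist":0}]'; python3 -c "
from h import *
plan()"
```

```text
time: 12.78
position: [0.5209, 0.0039, 0.0978]
tool_rot: [0.815, 1.413, -0.818]
ft_force: [-2.9, 0.0, 9.2]
grip_width: 0.277
t 12.78 grasp [0.521  0.0039 0.1168] toolx [-0.001 -0.001 -1.   ] jawyaw -1.048 F [-2.9  0.   9.2] T [ 0.02  0.63 -0.3 ] w 0.277 q7 -1.2
```

```bash
python3 -m pendant '[{"travel":[0.002,0,0],"twist":0.04},{"travel":[0.002,0,0],"twist":0.09},{"travel":[0.002,0,0],"twist":0},{"travel":[0.002,0,0],"twist":-0.09},{"travel":[0.0022,0,0],"twist":0},{"travel":[0.0022,0,0],"twist":0.09},{"travel":[0.0022,0,0],"twist":0},{"travel":[0.0022,0,0],"twist":-0.09},{"travel":[0.0024,0,0],"twist":0},{"travel":[0.0024,0,0],"twist":0}]'; python3 -c "
from h import *
plan()"
```

```text
time: 14.02
position: [0.521, 0.0039, 0.0971]
tool_rot: [0.815, 1.413, -0.818]
ft_force: [-3.7, -0.6, 12.4]
grip_width: 0.272
t 14.03 grasp [0.521  0.0039 0.1161] toolx [-0.002 -0.002 -1.   ] jawyaw -1.048 F [-3.7 -0.6 12.4] T [ 0.04  1.01 -0.29] w 0.272 q7 -1.2
```

```bash
python3 -m pendant '[{"travel":[0.002,0,0],"twist":0.04},{"travel":[0.0022,0,0],"twist":0.09},{"travel":[0.0022,0,0],"twist":0},{"travel":[0.0022,0,0],"twist":-0.09},{"travel":[0.0022,0,0],"twist":0},{"travel":[0.0022,0,0],"twist":0.09},{"travel":[0.0022,0,0],"twist":0},{"travel":[0.0022,0,0],"twist":-0.09},{"travel":[0.0022,0,0],"twist":0},{"travel":[0.0022,0,0],"twist":0}]'; python3 -c "
from h import *
plan()"
```

```text
time: 15.28
position: [0.521, 0.0039, 0.097]
tool_rot: [0.814, 1.412, -0.819]
ft_force: [-5.8, 0.3, 17.0]
grip_width: 0.274
t 15.28 grasp [0.521 0.004 0.116] toolx [-0.002 -0.003 -1.   ] jawyaw -1.048 F [-5.8  0.3 17. ] T [ 0.03  1.49 -0.27] w 0.274 q7 -1.2
```

Stopped at 0.0970 m with about 19 N net. I'll do one more twisting round, then look at the flange.

```bash
python3 -m pendant '[{"travel":[0.002,0,0],"twist":0.05},{"travel":[0.0021,0,0],"twist":0.1},{"travel":[0.0021,0,0],"twist":0},{"travel":[0.0021,0,0],"twist":-0.1},{"travel":[0.0021,0,0],"twist":0},{"travel":[0.0021,0,0],"twist":0.1},{"travel":[0.0021,0,0],"twist":0},{"travel":[0.0021,0,0],"twist":-0.1},{"travel":[0.0021,0,0],"twist":0},{"travel":[0.0021,0,0],"twist":0}]'; python3 - <<'E'
from h import *
cv2.imwrite(f"pics/side4.png",ctrl.get_image("side")[:,:,::-1])
crop("pics/side4.png","pics/s4c.png",250,130,90,130,4)
plan()
E
```

```text
time: 16.52
position: [0.521, 0.0039, 0.097]
tool_rot: [0.813, 1.412, -0.82]
ft_force: [-6.3, 0.3, 17.4]
grip_width: 0.27
t 16.57 grasp [0.521 0.004 0.116] toolx [-0.002 -0.003 -1.   ] jawyaw -1.048 F [-5.3  0.4 16. ] T [ 0.07  1.4  -0.4 ] w 0.272 q7 -1.2
```

View pics/s4c.png

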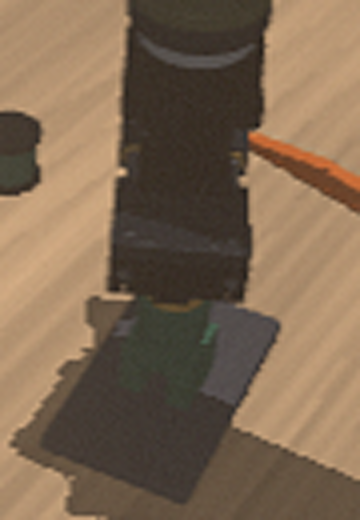

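The flange's brass line is down at the tower top (crop (180,300)), and the height no longer changes under twisting. I'll relax, release, and rise clear.

```bash
python3 -m pendant '[{"travel":[0,0,0],"twist":0},{"travel":[0,0,0],"twist":0}]'; python3 -m pendant '[{"travel":[0,0,0],"twist":0},{"travel":[0,0,0],"twist":0},{"travel":[0,0,0],"twist":0}]' 0.2; python3 -m pendant '[{"travel":[-0.03,0,0],"twist":0},{"travel":[-0.07,0,0],"twist":0},{"travel":[-0.11,0,0],"twist":0},{"travel":[-0.11,-0.02,0.03],"twist":0.15},{"travel":[-0.11,-0.05,0.08],"twist":0.3},{"travel":[-0.11,-0.08,0.13],"twist":0.45},{"travel":[-0.11,-0.1,0.18],"twist":0.6},{"travel":[-0.11,-0.1,0.2],"twist":0.6},{"travel":[-0.11,-0.1,0.2],"twist":0.6}]'; python3 - <<'E'
from h import *
for n in("side","top"):
    cv2.imwrite(f"pics/{n}5.png",ctrl.get_image(n)[:,:,::-1])
a=cv2.imread("pics/top5.png");b=cv2.imread("pics/side5.png")
def c(im,x,y,w,h,s): return cv2.resize(im[y:y+h,x:x+w],(w*s,h*s),interpolation=cv2.INTER_CUBIC)
cv2.imwrite("pics/c5.png",np.hstack([c(a,205,185,60,70,6),c(b,262,175,60,70,6)]))
plan([.4601,-.2326,.12],np.pi/2-.168)
E
```

```text
time: 16.82
position: [0.5209, 0.0039, 0.0971]
tool_rot: [0.813, 1.413, -0.819]
ft_force: [-1.3, 0.3, 4.8]
grip_width: 0.272
time: 17.2
position: [0.5206, 0.0039, 0.0967]
tool_rot: [0.813, 1.413, -0.819]
ft_force: [-0.4, 0.7, -0.4]
grip_width: 0.53
time: 18.32
position: [0.5345, -0.2195, 0.2067]
tool_rot: [1.263, 1.173, -1.269]
ft_force: [-0.3, 1.7, 0.2]
grip_width: 0.6
t 18.43 grasp [ 0.5347 -0.2167  0.226 ] toolx [-0.003 -0.001 -1.   ] jawyaw -1.644 F [-0.3  0.8 -0.9] T [ 0.07 -0.01 -0.02] w 0.597 q7 -1.36
travel [ 0.1063 -0.0728  0.0212]
twist 0.094 alt -3.047
```

View pics/c5.png

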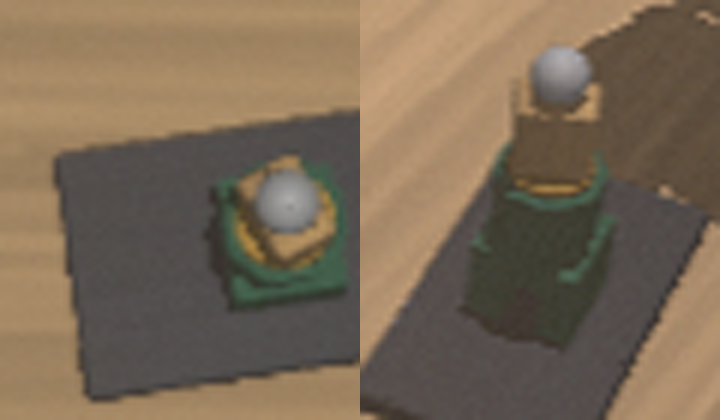

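View pics/top5.png

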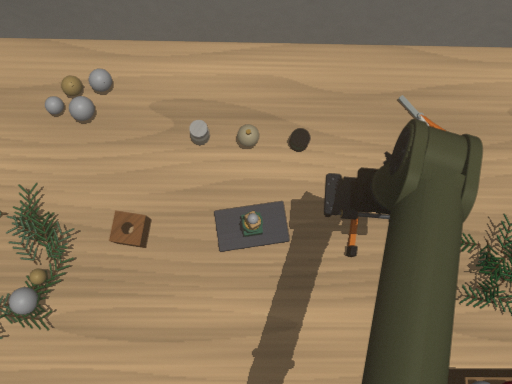

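```bash
python3 - <<'E'
from h import *
a=cv2.imread("pics/top5.png");b=cv2.imread("pics/side5.png")
out={}
for n,im,(x,y,w,h) in(("top",a,(245,210,16,18)),("side",b,(288,180,14,14))):
    hs=cv2.cvtColor(im,cv2.COLOR_BGR2HSV); m=cv2.inRange(hs,(0,0,70),(179,60,255)); z=np.zeros_like(m); z[y:y+h,x:x+w]=m[y:y+h,x:x+w]
    k,l,st,ce=cv2.connectedComponentsWithStats(z); i=1+np.argmax(st[1:,4]); out[n]=ce[i]; print(n,ce[i],st[i])
print(tri(out["side"],out["top"]))
a=cv2.imread("pics/top0.png");b=cv2.imread("pics/side0.png")
def c(im,x,y,w,h,s): return cv2.resize(im[y:y+h,x:x+w],(w*s,h*s),interpolation=cv2.INTER_CUBIC)
cv2.imwrite("pics/c6.png",np.vstack([c(b,305,155,60,40,10)]))
cv2.imwrite("pics/c7.png",c(a,335,225,30,40,14))
E
```

```text
top [252.29787234 218.18085106] [247 213  11  11  94]
side [295.27631579 187.        ] [291 183  10   9  76]
(array([0.51916127, 0.00232533, 0.14000165]), np.float64(0.0015128879654963702))
```

View pics/c6.png

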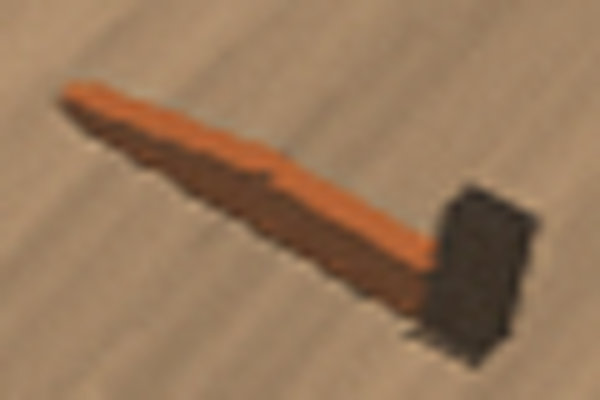

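View pics/c7.png

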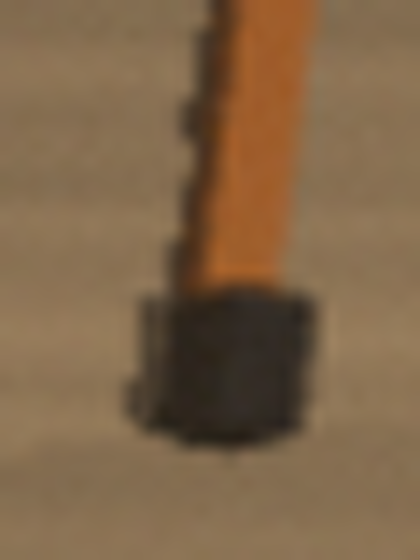

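Seating agrees: the bauble centre is at 0.140 m (about 0.1395 expected), its axis at (0.5192, 0.0023), and the gripper rose 14.8 mm from the stand (14.5 nominal). Now the wedge head position.

```bash
python3 - <<'E'
from h import *
print("top est",plane("top",(352.8,250.4),.046))
def chk(g,yaw):
    c,s=np.cos(yaw),np.sin(yaw)
    P=lambda x,y,z:[g[0]+c*x-s*y,g[1]+s*x+c*y,z]
    box=[P(x,y,z) for x in(-12,12) for y in(-8,8) for z in(0,46)]
    box=np.array([P(x/1e3,y/1e3,z/1e3) for x in(-12,12) for y in(-8,8) for z in(0,46)])
    t=proj("top",box);u=proj("side",box)
    print("top bbox",t.min(0).round(1),t.max(0).round(1),"side",u.min(0).round(1),u.max(0).round(1), "tip",proj("top",P(.150,0,.006)).round(1),proj("side",P(.150,0,.006)).round(1))
chk((.4601,-.2326),-.168)
chk(plane("top",(352.8,250.4),.046)[:2],-.168)
f=lambda x,y,k,ox,oy:(round((x+.5)/k-.5+ox,1),round((y+.5)/k-.5+oy,1))
print("obs top min",f(128,285,14,335,225),"max",f(315,447,14,335,225))
print("obs side min",f(420,183,10,305,155),"max",f(542,370,10,305,155), "tip side",f(75,85,10,305,155),"tip top",f(137,40,6,335,185))
print("tip tri",tri(f(75,87,10,305,155),f(137,40,6,335,185)))
E
```

```text
top est [ 0.4597292  -0.23258889  0.046     ]
top bbox [344.5 244.5] [356.9 257.1] side [345.4 172.6] [358.4 191.1] tip [[357.4 190.9]] [[311.  163.2]]
top bbox [344.5 244.7] [356.9 257.2] side [345.5 172.7] [358.5 191.1] tip [[357.4 191. ]] [[311.1 163.2]]
obs top min (343.7, 244.9) max (357.0, 256.5)
obs side min (346.6, 172.8) max (358.8, 191.6) tip side (312.1, 163.1) tip top (357.4, 191.2)
tip tri (array([ 0.6056818 , -0.25760967,  0.00741614]), np.float64(0.0025116414536349185))
```

The predicted head outline matches both silhouettes to about 1 px. I'll approach and grip the wedge head.

```bash
python3 -m pendant '[{"travel":[0.02,-0.03,0.01],"twist":0.05},{"travel":[0.06,-0.065,0.02],"twist":0.094},{"travel":[0.1,-0.073,0.021],"twist":0.094},{"travel":[0.12,-0.073,0.021],"twist":0.094},{"travel":[0.12,-0.073,0.021],"twist":0.094}]' ; python3 - <<'E'
from h import *
plan([.4598,-.2328,.0285],np.pi/2-.168)
a=cv2.imread("pics/top5.png");hs=cv2.cvtColor(a,cv2.COLOR_BGR2HSV)
m=cv2.inRange(hs,(0,0,0),(179,90,78));z=np.zeros_like(m);z[190:260,205:298]=m[190:260,205:298]
c=cv2.convexHull(max(cv2.findContours(z,cv2.RETR_EXTERNAL,cv2.CHAIN_APPROX_NONE)[0],key=len))[:,0]
W=np.array([plane("top",x.astype(float),.012)[:2] for x in c]).astype(np.float32)
print("plate",cv2.minAreaRect(W*1000))
E
```

```text
time: 19.05
position: [0.4589, -0.2299, 0.0861]
tool_rot: [1.326, 1.132, -1.334]
ft_force: [0.2, 0.4, 0.9]
grip_width: 0.602
t 19.05 grasp [ 0.459  -0.2299  0.1051] toolx [-0.006  0.001 -1.   ] jawyaw -1.735 F [0.2 0.4 0.9] T [0.03 0.02 0.05] w 0.602 q7 -1.38
travel [0.0766 0.0017 0.0027]
twist 0.004 alt -3.138
plate ((475.76141357421875, -24.083637237548828), (5.757658958435059, 125.65092468261719), 8.978113174438477)
```

```bash
python3 -m pendant '[{"travel":[0.04,0.0017,0.0027],"twist":0},{"travel":[0.065,0.0017,0.0027],"twist":0},{"travel":[0.0765,0.0017,0.0027],"twist":0},{"travel":[0.0765,0.0017,0.0027],"twist":0},{"travel":[0.0765,0.0017,0.0027],"twist":0}]'; python3 - <<'E'
from h import *
plan([.4598,-.2328,.0285],np.pi/2-.168)
a=cv2.imread("pics/top0.png");hs=cv2.cvtColor(a,cv2.COLOR_BGR2HSV)
m=cv2.inRange(hs,(0,0,0),(179,90,75));z=np.zeros_like(m);z[190:260,205:298]=m[190:260,205:298]
c=cv2.convexHull(max(cv2.findContours(z,cv2.RETR_EXTERNAL,cv2.CHAIN_APPROX_NONE)[0],key=len))[:,0]
W=np.array([plane("top",x.astype(float),.012)[:2] for x in c]).astype(np.float32)
print("plate",cv2.minAreaRect(W*1000))
E
```

```text
time: 19.68
position: [0.4609, -0.233, 0.0111]
tool_rot: [1.326, 1.129, -1.332]
ft_force: [-0.2, 0.2, 0.2]
grip_width: 0.597
t 19.68 grasp [ 0.461  -0.233   0.0301] toolx [-0.004 -0.001 -1.   ] jawyaw -1.734 F [-0.2  0.2  0.2] T [ 0.04  0.03 -0.02] w 0.597 q7 -1.41
travel [ 0.0016 -0.0012 -0.    ]
twist 0.004 alt -3.137
plate ((518.5564575195312, 2.7276763916015625), (98.66728210449219, 168.3628387451172), 8.97811508178711)
```

```bash
python3 -m pendant '[{"travel":[0.001,-0.001,0],"twist":0},{"travel":[0.001,-0.001,0],"twist":0},{"travel":[0.001,-0.001,0],"twist":0},{"travel":[0.001,-0.001,0],"twist":0},{"travel":[0.001,-0.001,0],"twist":0},{"travel":[0.001,-0.001,0],"twist":0}]' -1 45; python3 -m pendant '[{"travel":[-0.02,0,0],"twist":0},{"travel":[-0.05,0,0],"twist":0},{"travel":[-0.05,0,0],"twist":0},{"travel":[-0.05,0,0],"twist":0}]'; python3 - <<'E'
from h import *
for n in("side","top"):
    cv2.imwrite(f"pics/{n}6.png",ctrl.get_image(n)[:,:,::-1])
a=cv2.imread("pics/top6.png");b=cv2.imread("pics/side6.png")
def c(im,x,y,w,h,s): return cv2.resize(im[y:y+h,x:x+w],(w*s,h*s),interpolation=cv2.INTER_CUBIC)
cv2.imwrite("pics/c8.png",np.hstack([c(a,320,170,75,100,5),c(b,300,100,75,100,5)]))
plan()
E
```

```text
time: 20.42
position: [0.4599, -0.2329, 0.0101]
tool_rot: [1.326, 1.13, -1.332]
ft_force: [0.4, -0.1, -0.1]
grip_width: 0.181
time: 20.92
position: [0.4595, -0.2327, 0.0594]
tool_rot: [1.326, 1.131, -1.333]
ft_force: [-0.4, 0.1, -1.0]
grip_width: 0.185
t 21.02 grasp [ 0.4593 -0.2325  0.0779] toolx [-0.006  0.001 -1.   ] jawyaw -1.735 F [ 1.2 -0.3 -0.8] T [0.09 0.09 0.01] w 0.18 q7 -1.38
```

View pics/c8.png

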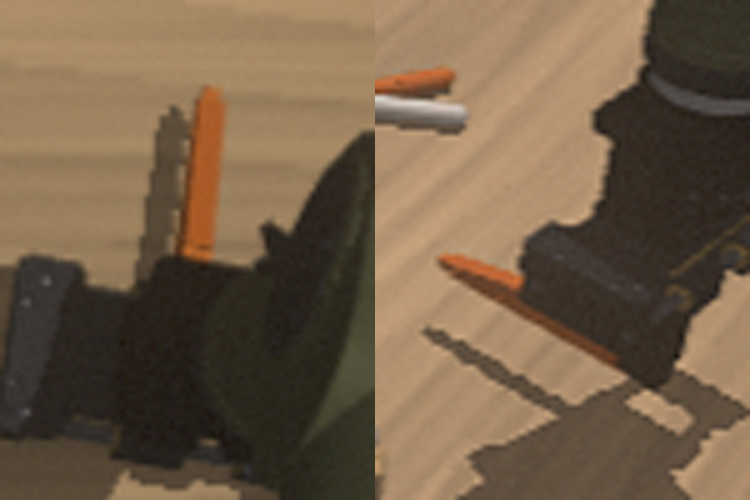

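The gripper closed to 15.8 mm, the head's width, and the wedge is held level. I'll turn it to point along the slot from the −y side.

```bash
python3 -m pendant '[{"travel":[-0.02,0,0],"twist":-0.15},{"travel":[-0.03,0.007,-0.005],"twist":-0.33},{"travel":[-0.03,0.015,-0.01],"twist":-0.51},{"travel":[-0.03,0.025,-0.02],"twist":-0.69},{"travel":[-0.03,0.035,-0.03],"twist":-0.87},{"travel":[-0.03,0.045,-0.035],"twist":-1.05},{"travel":[-0.03,0.055,-0.045],"twist":-1.23},{"travel":[-0.03,0.065,-0.05],"twist":-1.41},{"travel":[-0.03,0.077,-0.06],"twist":-1.59},{"travel":[-0.03,0.077,-0.06],"twist":-1.77}]'; python3 - <<'E'
from h import *
plan([.5453,-.186,.06],np.pi/2+1.709)
E
```

```text
time: 22.28
position: [0.5454, -0.1843, 0.0872]
tool_rot: [-0.032, 1.577, 0.036]
ft_force: [-0.0, 0.1, -0.5]
grip_width: 0.183
t 22.27 grasp [ 0.5455 -0.1844  0.1062] toolx [-0.007  0.002 -1.   ] jawyaw 0.043 F [-0.   0.1 -0.5] T [-0.06 -0.14  0.03] w 0.183 q7 0.17
travel [ 0.0462 -0.0017  0.    ]
twist -0.095 alt 3.047
```

```bash
python3 -m pendant '[{"travel":[0.01,-0.0015,0],"twist":-0.05},{"travel":[0.03,-0.0015,0],"twist":-0.095},{"travel":[0.046,-0.0015,0],"twist":-0.095},{"travel":[0.046,-0.0015,0],"twist":-0.095},{"travel":[0.046,-0.0015,0],"twist":-0.095}]'; python3 - <<'E'
from h import *
for n in("side","top"):
    cv2.imwrite(f"pics/{n}7.png",ctrl.get_image(n)[:,:,::-1])
a=cv2.imread("pics/top7.png");b=cv2.imread("pics/side7.png")
def c(im,x,y,w,h,s): return cv2.resize(im[y:y+h,x:x+w],(w*s,h*s),interpolation=cv2.INTER_CUBIC)
cv2.imwrite("pics/c9.png",np.hstack([c(a,230,190,75,80,5),c(b,270,170,75,80,5)]))
plan([.5453,-.186,.06],np.pi/2+1.709)
E
```

```text
time: 22.9
position: [0.5454, -0.1856, 0.0413]
tool_rot: [-0.106, 1.575, 0.111]
ft_force: [0.1, 0.2, -0.7]
grip_width: 0.184
t 23.0 grasp [ 0.5459 -0.1858  0.0609] toolx [-0.006  0.002 -1.   ] jawyaw 0.138 F [ 0.7  0.5 -0.7] T [-0.06 -0.11  0.02] w 0.176 q7 0.24
travel [ 0.0009 -0.0001 -0.0006]
twist -0.0 alt 3.142
```

View pics/c9.png

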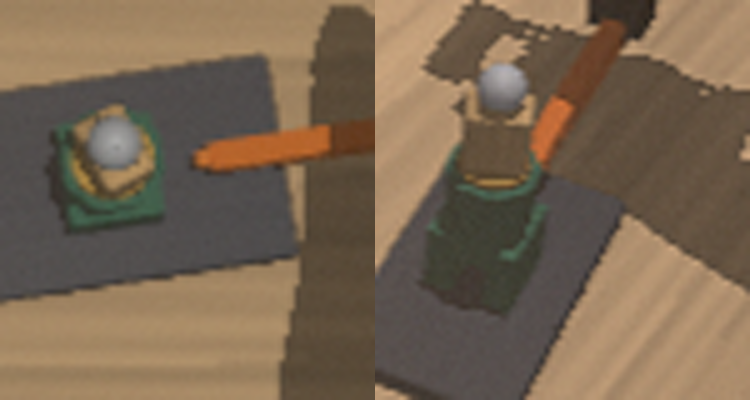

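```bash
python3 - <<'E'
from h import *
p=lambda x,y:((x+.5)/5-.5+230,(y+.5)/5-.5+190)
t=plane("top",p(196,158),.038);c1=plane("top",p(330,126),.052);c2=plane("top",p(330,153),.052);c=(c1+c2)/2
print(t,c1,c2,"wedge yaw",np.arctan2(*(t-c)[:2][::-1])-np.pi/2)
by=np.array([-np.sin(.138),np.cos(.138)]);bx=np.array([np.cos(.138),np.sin(.138)])
for q in(t,c): print("along",(q[:2]-[.5192,.0022])@by,"lat",(q[:2]-[.5192,.0022])@bx)
# plate corners right side
for q in((267,55),(297,257)): print(plane("top",p(*q),.012))
E
```

```text
[ 0.52689292 -0.03841462  0.038     ] [ 0.54067022 -0.09998946  0.052     ] [ 0.52802517 -0.09987281  0.052     ] wedge yaw 0.12059533098378172
along -0.041286753467830284 lat 0.002032738051777715
along -0.10324393659041606 lat 0.0009542848882419251
[ 0.58075501 -0.07423318  0.012     ]
[ 0.48320229 -0.08812114  0.012     ]
```

The tip lies 41 mm from the axis, as planned, and 1–2 mm off to one side. I'll correct by 1 mm, lower onto the plate, and enter the slot.

```bash
python3 -m pendant '[{"travel":[0.009,0,-0.001],"twist":0},{"travel":[0.0175,0,-0.001],"twist":0},{"travel":[0.0185,0,-0.001],"twist":0},{"travel":[0.0185,0,-0.001],"twist":0}]'; python3 - <<'E'
from h import *
cv2.imwrite(f"pics/top8.png",ctrl.get_image("top")[:,:,::-1])
crop("pics/top8.png","pics/c10.png",230,190,75,80,6)
plan([.5453,-.186,.0416],np.pi/2+1.709)
E
```

```text
time: 23.5
position: [0.5446, -0.1858, 0.0232]
tool_rot: [-0.107, 1.574, 0.111]
ft_force: [-0.0, -0.5, 0.1]
grip_width: 0.18
t 23.55 grasp [ 0.5449 -0.1859  0.0424] toolx [-0.006  0.002 -1.   ] jawyaw 0.138 F [ 0.5 -0.  -0.2] T [-0.01 -0.09 -0.01] w 0.179 q7 0.23
travel [ 0.0008 -0.0001  0.0004]
twist 0.0 alt -3.142
```

View pics/c10.png

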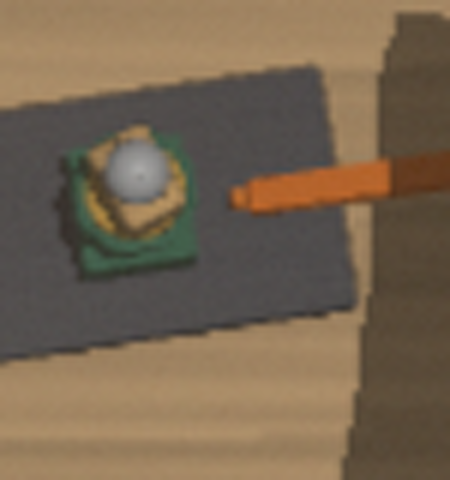

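The wedge crosses the middle of the plate's edge (338,186 against mid-edge 337,185), so it is aligned. Advancing.

```bash
python3 -m pendant '[{"travel":[0,0.01,0],"twist":0},{"travel":[0,0.02,0],"twist":0},{"travel":[0,0.03,0],"twist":0},{"travel":[0,0.04,0],"twist":0},{"travel":[0.0005,0.048,0],"twist":0},{"travel":[0.0005,0.048,0],"twist":0}]'; python3 - <<'E'
from h import *
plan([.5192+.1376*.13,.0022-.9905*.13,.0416],np.pi/2+1.709)
E
```

```text
time: 24.3
position: [0.5379, -0.1375, 0.0228]
tool_rot: [-0.108, 1.574, 0.112]
ft_force: [-0.1, -0.1, -2.0]
grip_width: 0.179
t 24.3 grasp [ 0.538  -0.1375  0.0418] toolx [-0.006  0.002 -1.   ] jawyaw 0.14 F [-0.1 -0.1 -2. ] T [-0.19 -0.17 -0.01] w 0.179 q7 0.15
travel [0.0003 0.011  0.0006]
twist 0.001 alt -3.14
```

It's in the slot and has begun touching the tang. I'll push on steadily, holding slightly down so that it stays flat.

```bash
python3 -m pendant '[{"travel":[0.0008,0.002,0],"twist":0},{"travel":[0.0008,0.004,0],"twist":0},{"travel":[0.0008,0.006,0],"twist":0},{"travel":[0.0008,0.008,0],"twist":0},{"travel":[0.0008,0.008,0],"twist":0}]'; python3 - <<'E'
from h import *
plan([.5192+.1376*.08,.0022-.9905*.08,.0416],np.pi/2+1.709)
E
```

```text
time: 24.92
position: [0.5369, -0.1305, 0.0222]
tool_rot: [-0.108, 1.574, 0.11]
ft_force: [0.7, -1.8, -0.8]
grip_width: 0.178
t 24.93 grasp [ 0.537  -0.1305  0.0412] toolx [-0.006  0.001 -1.   ] jawyaw 0.139 F [ 0.7 -1.8 -0.8] T [-0.89 -0.28  0.04] w 0.178 q7 0.14
travel [-0.0003  0.0539  0.0006]
twist 0.001 alt -3.141
```

```bash
python3 -m pendant '[{"travel":[0,0.002,0],"twist":0},{"travel":[0,0.004,0],"twist":0},{"travel":[0,0.006,0],"twist":0},{"travel":[0,0.008,0],"twist":0},{"travel":[0,0.008,0],"twist":0}]'; python3 - <<'E'
from h import *
plan([.5192+.1376*.08,.0022-.9905*.08,.0416],np.pi/2+1.709)
E
```

```text
time: 25.55
position: [0.5364, -0.1275, 0.0227]
tool_rot: [-0.111, 1.572, 0.104]
ft_force: [1.0, -10.8, -2.4]
grip_width: 0.177
t 25.55 grasp [ 0.5364 -0.1274  0.0417] toolx [-0.004 -0.005 -1.   ] jawyaw 0.136 F [  1.  -10.8  -2.4] T [-2.57 -0.56  0.02] w 0.177 q7 0.12
travel [-0.0001  0.0508  0.0007]
twist -0.002 alt 3.14
```

About 11 N at the tang, so the taper is holding. I'll ease the push up.

```bash
python3 -m pendant '[{"travel":[0.0005,0.005,0],"twist":0},{"travel":[0.0005,0.007,0],"twist":0},{"travel":[0.0005,0.008,0],"twist":0},{"travel":[0.0005,0.009,0],"twist":0}]'; python3 - <<'E'
from h import *
plan([.5192+.1376*.08,.0022-.9905*.08,.0416],np.pi/2+1.709)
E
```

```text
time: 26.05
position: [0.5361, -0.1265, 0.0233]
tool_rot: [-0.115, 1.57, 0.093]
ft_force: [1.0, -16.7, -0.0]
grip_width: 0.181
t 26.05 grasp [ 0.5361 -0.1262  0.0423] toolx [-0.001 -0.014 -1.   ] jawyaw 0.132 F [  1.  -16.7  -0. ] T [-3.53 -0.55  0.05] w 0.181 q7 0.11
travel [-0.      0.0495  0.0007]
twist -0.006 alt 3.135
```

```bash
python3 -m pendant '[{"travel":[0.001,0.006,0],"twist":0},{"travel":[0.001,0.008,0],"twist":0},{"travel":[0.001,0.010,0],"twist":0},{"travel":[0.001,0.011,0],"twist":0}]' - 60; python3 - <<'E'
from h import *
plan([.5192+.1376*.08,.0022-.9905*.08,.0416],np.pi/2+1.709)
E
```

```text
time: 26.55
position: [0.5358, -0.1246, 0.0235]
tool_rot: [-0.119, 1.568, 0.081]
ft_force: [2.1, -19.5, 0.6]
grip_width: 0.178
t 26.55 grasp [ 0.5357 -0.1241  0.0424] toolx [ 0.002 -0.024 -1.   ] jawyaw 0.127 F [  2.1 -19.5   0.6] T [-3.87 -0.62  0.12] w 0.178 q7 0.09
travel [-0.0003  0.0474  0.0005]
twist -0.011 alt 3.131
```

```bash
python3 - <<'E'
from h import *
for n in("side","top"):
    cv2.imwrite(f"pics/{n}9.png",ctrl.get_image(n)[:,:,::-1])
a=cv2.imread("pics/top9.png");b=cv2.imread("pics/side9.png")
def c(im,x,y,w,h,s): return cv2.resize(im[y:y+h,x:x+w],(w*s,h*s),interpolation=cv2.INTER_CUBIC)
cv2.imwrite("pics/c11.png",np.hstack([c(a,225,190,75,80,5),c(b,265,150,75,80,5)]))
plan()
E
```

```text
t 26.65 grasp [ 0.5357 -0.1241  0.0425] toolx [ 0.002 -0.024 -1.   ] jawyaw 0.127 F [  1.9 -18.8  -0.1] T [-3.68 -0.5   0.1 ] w 0.178 q7 0.09
```

View pics/c11.png

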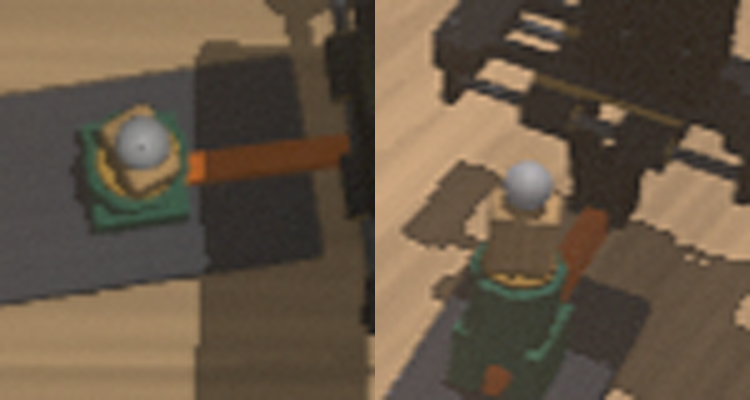

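Through the near slot mouth the wedge tip shows (crop (495,380)), and the spindle is still seated. I'll hold the push a little longer and slightly harder.

```bash
python3 -m pendant '[{"travel":[0.001,0.008,0],"twist":0},{"travel":[0.001,0.010,0],"twist":0},{"travel":[0.001,0.011,0],"twist":0},{"travel":[0.001,0.012,0],"twist":0},{"travel":[0.001,0.012,0],"twist":0},{"travel":[0.001,0.012,0],"twist":0}]'; python3 - <<'E'
from h import *
plan([.5192+.1376*.08,.0022-.9905*.08,.0416],np.pi/2+1.709)
E
```

```text
time: 27.4
position: [0.5353, -0.1188, 0.0231]
tool_rot: [-0.121, 1.566, 0.072]
ft_force: [2.7, -13.0, -1.4]
grip_width: 0.181
t 27.4 grasp [ 0.5352 -0.1182  0.0421] toolx [ 0.005 -0.031 -1.   ] jawyaw 0.123 F [  2.7 -13.   -1.4] T [-2.68 -0.62  0.06] w 0.181 q7 0.07
travel [-0.0008  0.0415  0.0001]
twist -0.015 alt 3.126
```

It's advancing now and the force has dropped to 13 N. I'll continue.

```bash
python3 -m pendant '[{"travel":[0.001,0.005,0],"twist":0},{"travel":[0.001,0.008,0],"twist":0},{"travel":[0.001,0.011,0],"twist":0},{"travel":[0.001,0.014,0],"twist":0},{"travel":[0.001,0.017,0],"twist":0},{"travel":[0.001,0.019,0],"twist":0}]'; python3 - <<'E'
from h import *
plan([.5192+.1376*.08,.0022-.9905*.08,.0416],np.pi/2+1.709)
E
```

```text
time: 28.15
position: [0.5333, -0.0993, 0.0222]
tool_rot: [-0.122, 1.565, 0.073]
ft_force: [-1.5, -2.8, 6.3]
grip_width: 0.177
t 28.15 grasp [ 0.5332 -0.0987  0.0412] toolx [ 0.005 -0.031 -1.   ] jawyaw 0.124 F [-1.5 -2.8  6.3] T [-0.45  0.21  0.16] w 0.177 q7 0.03
travel [-0.0011  0.0219 -0.0003]
twist -0.014 alt 3.127
```

```bash
python3 -m pendant '[{"travel":[0,0.005,0],"twist":0},{"travel":[-0.0003,0.010,0],"twist":0},{"travel":[-0.0005,0.015,0],"twist":0},{"travel":[-0.0006,0.019,0],"twist":0},{"travel":[-0.0007,0.023,0],"twist":0},{"travel":[-0.0007,0.025,0],"twist":0},{"travel":[-0.0007,0.025,0],"twist":0}]'; python3 - <<'E'
from h import *
plan([.5192+.1376*.08,.0022-.9905*.08,.0416],np.pi/2+1.709)
for n in("side","top"):
    cv2.imwrite(f"pics/{n}10.png",ctrl.get_image(n)[:,:,::-1])
a=cv2.imread("pics/top10.png");b=cv2.imread("pics/side10.png")
def c(im,x,y,w,h,s): return cv2.resize(im[y:y+h,x:x+w],(w*s,h*s),interpolation=cv2.INTER_CUBIC)
cv2.imwrite("pics/c12.png",np.hstack([c(a,225,190,75,80,5),c(b,265,160,75,80,5)]))
E
```

```text
time: 29.02
position: [0.5301, -0.0741, 0.0222]
tool_rot: [-0.122, 1.565, 0.073]
ft_force: [-2.1, -0.5, 5.4]
grip_width: 0.174
t 29.02 grasp [ 0.53   -0.0735  0.0412] toolx [ 0.005 -0.031 -1.   ] jawyaw 0.124 F [-2.1 -0.5  5.4] T [-0.17  0.5   0.21] w 0.174 q7 -0.01
travel [-0.0003 -0.0036 -0.0003]
twist -0.014 alt 3.128
```

View pics/c12.png

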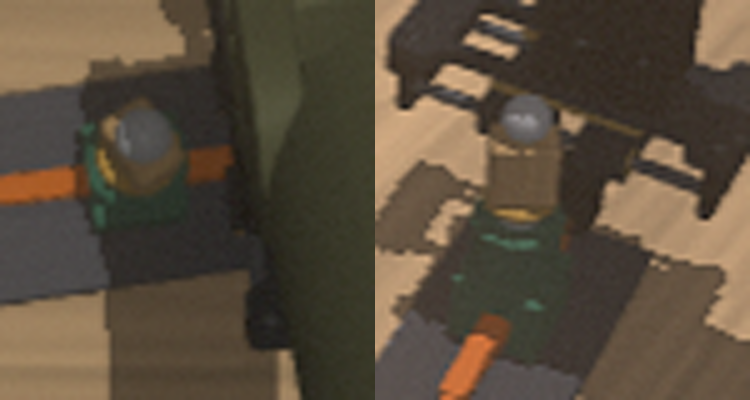

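The spindle stands raised, with a gap visible under the flange, and the wedge sticks out of the far side. I'll relax, release, and retreat.

```bash
python3 -m pendant '[{"travel":[-0.0003,0,0],"twist":0},{"travel":[-0.0003,0,0],"twist":0}]'; python3 -m pendant '[{"travel":[0,0,0],"twist":0},{"travel":[0,0,0],"twist":0},{"travel":[0,0,0],"twist":0}]' 0.1; python3 -m pendant '[{"travel":[-0.02,-0.003,0],"twist":0},{"travel":[-0.06,-0.01,0],"twist":0},{"travel":[-0.1,-0.03,0],"twist":0},{"travel":[-0.13,-0.08,0],"twist":0},{"travel":[-0.15,-0.14,0],"twist":0},{"travel":[-0.16,-0.2,0],"twist":0},{"travel":[-0.16,-0.26,0],"twist":0},{"travel":[-0.16,-0.28,0],"twist":0}]'; python3 - <<'E'
from h import *
plan()
for n in("side","top"):
    cv2.imwrite(f"pics/{n}11.png",ctrl.get_image(n)[:,:,::-1])
a=cv2.imread("pics/top11.png");b=cv2.imread("pics/side11.png")
def c(im,x,y,w,h,s): return cv2.resize(im[y:y+h,x:x+w],(w*s,h*s),interpolation=cv2.INTER_CUBIC)
cv2.imwrite("pics/c13.png",np.hstack([c(a,210,185,90,80,4),c(b,255,160,90,80,4)]))
a0=cv2.imread("pics/top0.png").astype(int)
for (x,y) in((199,131),(248,135),(299,139)): print("diff",np.abs(a.astype(int)-a0)[y-18:y+18,x-18:x+18].mean().round(2))
E
```

```text
time: 29.38
position: [0.5299, -0.0739, 0.0222]
tool_rot: [-0.121, 1.566, 0.073]
ft_force: [-0.6, -0.9, 3.0]
grip_width: 0.176
time: 29.75
position: [0.53, -0.0735, 0.0221]
tool_rot: [-0.121, 1.566, 0.074]
ft_force: [-0.6, 0.0, 0.7]
grip_width: 0.438
time: 30.75
position: [0.5626, -0.3521, 0.1916]
tool_rot: [-0.118, 1.565, 0.067]
ft_force: [-0.5, 1.3, 0.6]
grip_width: 0.551
t 30.75 grasp [ 0.5625 -0.3515  0.2106] toolx [ 0.005 -0.032 -0.999] jawyaw 0.118 F [-0.5  1.3  0.6] T [ 0.11 -0.09  0.01] w 0.551 q7 0.49
diff 5.51
diff 5.41
diff 4.85
```

View pics/c13.png

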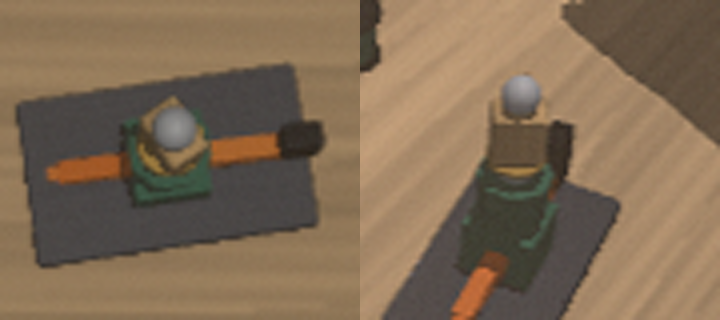

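View pics/top11.png

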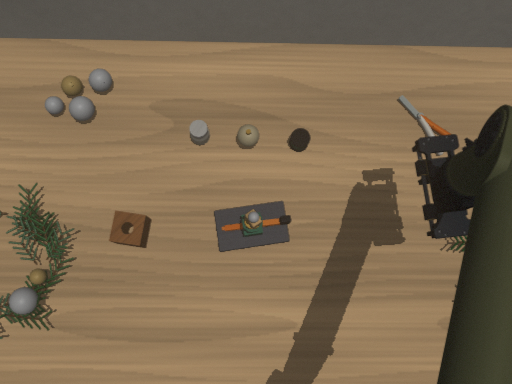

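```bash
python3 - <<'E'
from h import *
for k in(5,11):
    out={}
    for n,(x,y,w,h) in(("top",(240,203,30,26)),("side",(285,175,22,18))):
        im=cv2.imread(f"pics/{n}{k}.png");hs=cv2.cvtColor(im,cv2.COLOR_BGR2HSV); m=cv2.inRange(hs,(0,0,80),(179,50,255)); z=np.zeros_like(m); z[y:y+h,x:x+w]=m[y:y+h,x:x+w]
        kk,l,st,ce=cv2.connectedComponentsWithStats(z); i=1+np.argmax(st[1:,4]); out[n]=ce[i]; print(k,n,ce[i].round(2),st[i])
    print(tri(out["side"],out["top"]))
a0=cv2.imread("pics/top0.png",0).astype(np.float32);a=cv2.imread("pics/top11.png",0).astype(np.float32)
for (x,y) in((199,131),(248,135),(299,139),(70,300)): print(np.abs(a-a0)[y-18:y+18,x-18:x+18].mean(), cv2.phaseCorrelate(a0[y-18:y+18,x-18:x+18].copy(),a[y-18:y+18,x-18:x+18].copy()))
E
```

```text
5 top [258.06 212.56] [240 204  30  25 305]
5 side [295.14 186.99] [291 183  10   9  73]
(array([ 0.53046704, -0.01159365,  0.12524157]), np.float64(0.008100893706894116))
11 top [253.24 216.62] [248 212  12  11  94]
11 side [294.93 183.22] [291 179   9  10  73]
(array([0.52159503, 0.00068957, 0.1494337 ]), np.float64(0.0007618846584010558))
5.7199073 ((-0.041388863483842186, -0.02106105372064704), 1.013619743195581)
5.716049 ((-0.12123562360972784, 0.0731468248635565), 0.9842845359702169)
5.060957 ((0.04568463965412306, 0.03225590371166476), 0.990382421531795)
6.10571 ((0.029637488502803677, 0.01619323731044986), 1.030055288547351)
```

The bauble is about 9–12 mm higher than when seated (0.149 m against 0.140 m), the wedge lies flat through the slot, and the bystanders haven't moved. Handing in.

```bash
python3 -c "
from h import *
print(ctrl.close_job(), ctrl.get_state()['time'])"
```

```text
the job is handed in; nothing more can be done
the job is handed in; nothing more can be done
```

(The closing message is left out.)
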